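# Load a circuit board under the bench microscope and jack it up to the focus mark

## Robot

A 6-joint arm with a two-finger parallel gripper is mounted at the origin on the work surface. World frame = base frame: x ahead of the robot, y to its left, z up, the work surface at z = 0. Lengths are in mm, angles in rad, forces in N, time in s.
With the tool pointing down it reaches from about 350 to 875 mm from the base axis. Payload 4.2 kg.
Tool frame: the origin (TCP) lies at the very end of the fingers, on their centre line; the grasp point (between the pads) lies 19 mm behind it; z points along the fingers, y is the line along which they close (so a half turn about z gives the same grasp; the last joint's range is limited). The gripper opens to 85 mm and grips with 20 to 120 N. Pads are 22 mm wide; open, the fingers measure 114 mm over their backs; the gripper's body (76 mm by 85 mm) begins 54 mm behind the grasp point. The pads swing forward as they close: fully open they stand 13 mm farther back than shut.
Start: joints at [1.47, 0.385, 0.008, 0, -1.194, -0.259], TCP at [220.021, 584.97, 231.312] pointing down, gripper open.
Joint ranges: [-3.14, 3.14], [-1.21, 2.06], [-1.07, 1.41], [-3.16, 2.05], [-2.99, -0.16], [-3.1, 3.1]. Speed limits (rad/s): [2.79, 2.79, 3.14, 3.14, 3.14, 3.14].

## Interface

Orientations are given as a unit quaternion [x, y, z, w].
In Python, from bench import arm, optics gives the robot as it stands. The module is installed in compiled form; this text tells all that it offers.
- The arm moves only by the tool step_arm, never from a script. Its argument "motion" is a list of rows, each an object with "dr": the turn, a rotation vector about the tool's x, y, z in units of 8 degrees (1.0 is 8 degrees), a list of three; "slide": the shift along the tool's x, y, z in mm, a list of three; "jaw": the finger opening in mm, from 0 to 85.4. A call has exactly 8 rows; each row is the pose to reach, as a shift and turn from the pose commanded when the call began, along the tool's axes at that moment; what a row does not reach only later rows make up. A row lasts 1/8 s, in which the tool goes at most 62.5 mm and 10.7 degrees, less where a joint would pass 70% of its speed; a pose out of reach is approached as far as the arm can. A call with a gripper value outside its range is refused whole. The fingers move at their own pace and stop on an object; the grip force is fixed at half the most. Time passes only in rows, so rows that repeat a pose let the fingers close, or fill a call up. It gives the time, the measured TCP pose, the force, the opening and the grip force at its end, in the units of the state.
- arm.read_state(): the state, without advancing time (a new reading comes with each control period).
- optics.get_image(name): name is "scene" or "top" or "wrist"; returns the picture (480x640x3 uint8, blue, green, red); there is no depth.
- optics.camera_info(name): a dict with "camera_matrix" (3x3 intrinsics, pixels), "k1" (the pictures are not rectified: a ray, as slopes to the right and down, at radius r is drawn at 1 + k1 r^2 times it, then the intrinsics apply), "view" (4x4, takes a point from world to camera coordinates); the wrist camera has in their place "T_tool_cam" (4x4, takes a point from camera to tool coordinates, whose origin is the TCP and whose axes are the flange's). Camera axes: x right, y up, looking along -z (the intrinsics and any distortion apply to the point x, -y, -z); pixel columns grow to the right and rows downward; lengths in mm; the calibration is good to about 2 mm. A picture is of the moment at which its call begins: read the wrist's pose just before it. camera_info takes no time and is no camera call.
- arm.job_done(): hands the job in; it is judged then, once.
The state is a dict: "clock": time; "joints": joint angles; "joint_vel": joint speeds; "joint_efforts": joint torques, N m; "position": TCP position; "ee_rot": TCP orientation; "contact_force": force on the tool from outside, world axes, zero at the start; "wrist_torque": the same for the moment, N m; "gripper_width": finger opening in mm; "grasp_force": force on a finger pad.
Only numpy, scipy, OpenCV 4.12 (cv2) and the standard library are available. Lean on these libraries where they do the work, as an engineer would, in place of code of your own. Each camera call takes 0.05 s, during which the arm holds its last target. There are 200 camera calls.

## Task

Lift the board carrier out of its grey dock, set it down on the steel loading tongue in front of the microscope lift with its yellow post towards the open end of the tongue, and let go. Then take it again by the yellow post and slide it onto the lift's stage, between the guide rails, fully home against the black stop. Pump the orange lever with full strokes, one tooth at a time and never lifting the stage by hand, until the red pointer is level with the green marker on the scale; let the lever come back up and leave the jar, screwdriver and lens cap where they are.

Things in the scene. Friction and masses are not known exactly. Their poses are not given: they have to be found in the camera images.
- carrier: Aluminium carrier with a blue board, 0.15 to 0.28 kg. Plate 93 (x) by 50 (y) by 12 mm thick, x -33 to +60; then a neck 14 mm wide, x -60 to -33, with an upright yellow post. Origin: middle of the overall length, on the underside; x points away from the post, z up. Centre of mass near x +9 mm: lift there, across the 50 mm width, tips beside the 12 mm edge. Starts with its underside 10 mm above the bench.
- post (a point): Middle of the yellow post on the carrier. Post 12 by 12 mm, from 12 to 46 mm above the carrier's underside, centred at x = -53 mm in the carrier's frame; this point is 34 mm above the underside.
- dock: Fixed grey dock, origin under its middle on the bench, axes as the parked carrier's. A bar 34 mm wide and 10 mm high carries the carrier, whose plate overhangs it 8 mm on both sides; two cheeks 46 mm high stand close beside the neck and post (inner faces 11.5 mm off the middle), so the post cannot be pinched across y there. Lift the carrier straight up.
- lift: Fixed microscope lift, origin on the bench under the middle of the stage; x points from the loading tongue to the stage (sliding-in direction), y left, z up. Over the stage hangs the microscope tube (36 mm across, centre x 25, y 0, lower end 200 mm up) on a column at x 70, y 105 mm that ends 285 mm up. No room for a gripper above the stage. The pump lever is on the -y side.
- tongue_mid (a point): Set-down point: middle of the top of the steel loading tongue, a bar 34 mm wide, top 50 mm above the bench, from x = -200 to -60 mm in the lift's frame; this point is at x = -130 mm, axes as the lift's. Set the carrier's origin down over it (within some 25 mm along, 12 mm across), carrier axes along the lift's, post end to the lift's -x. The plate overhangs the bar 8 mm a side.
- ratchet (a joint): Height of the stage above its lowest position, 0 to 0.056 m. A toothed rack of 8 mm pitch and a holding pawl let it go up but not down: each full lever stroke raises it by one tooth, so with the lever up it rests at about 0.007, 0.015, 0.023, 0.031, 0.039 m (3 mm more at the bottom of a stroke); short strokes that do not click fall back.
- lever (a joint): Pump lever: 0 up (at rest, returned by its spring), 0.30 rad fully down on its stop. A stroke needs about 0.28 rad or more, and before the next one the lever must come back below 0.03 rad. Pressing takes about 3 to 6 N at the pad; at the stop it goes rigid.
- lever_pad (a point): Middle of the top of the orange pad (40 by 32 by 10 mm) at the lever's free end; with the lever up about 107 mm above the bench, at x = -132, y = -135 mm in the lift's frame. The hinge runs along the lift's y, 162 mm beyond the pad in +x, 52 mm above the bench; a full stroke brings the pad about 50 mm down, nearly straight. Press it from above.
- pointer (a point): Tip of the red pointer needle on the stage; rises with the stage; 60 mm above the bench with the stage lowered.
- marker_mid (a point): Middle of the green marker block (14 mm high, white line across its middle) on the white scale post: the height that the pointer must reach, 14 to 42 mm above the pointer's lowest position. The pointer tip ends 2 to 3 mm beside it. The nearest tooth is always within 4 mm of the middle.
- paste_jar: Bystander: small solder paste jar, 46 mm across, 36 mm high, origin under its middle; to be left alone.
- driver: Bystander: red screwdriver, 170 mm long, lying on the bench; to be left alone.
- lens_cap: Bystander: black lens cap, 48 mm across, 12 mm high; to be left alone.
- stage: The stage, a steel top plate 118 by 70 mm with rails: origin in the middle of its top face, axes as the lift's; rises with the stage. Lowered it is 49 mm above the bench (1 mm below the tongue). Home for the carrier: its origin over this one, axes along the lift's, its far end against the black stop 60 mm beyond in +x. Guide rails stand 57 mm apart (3.5 mm play a side), 9 mm high, flared towards the tongue.

How it is judged (in metres and radians):
On the way, in this order (a step that is already met when the one before it is completed fails the run):
1. the carrier lies on the loading tongue, post end outwards, and is let go (x of carrier in the frame of tongue_mid between -0.035 and 0.035 m and y of carrier in the frame of tongue_mid between -0.016 and 0.016 m and z of carrier in the frame of tongue_mid between -0.003 and 0.003 m and x of post in the frame of tongue_mid below 0 m and angle between carrier's own z axis and vertical below 0.06 rad and contact force between the fingers and carrier below 0.1 N and linear speed of carrier below 0.02 m/s), for 0.2 s.
2. the carrier is taken again, by its yellow post (distance between the grasp point and post below 0.035 m and contact force between the fingers and carrier above 0.5 N), for 0.1 s.
3. the carrier is home on the lowered stage, against the stop (x of carrier in the frame of stage above -0.006 m and y of carrier in the frame of stage between -0.007 and 0.007 m and z of carrier in the frame of stage below 0.004 m and value of joint ratchet below 0.004 m), for 0.2 s.
4. the first tooth is pumped with the lever (value of joint ratchet above 0.007 m and value of joint lever above 0.2 rad).
At the end, for the whole second after the job is handed in: The pointer is within 7 mm of the marker's middle in height, the carrier lies flat on the stage between the rails with its origin within 6 mm of home (post end outwards), the lever is back up (below 0.04 rad) and all is still (z of pointer in the frame of marker_mid between -0.007 and 0.007 m and x of carrier in the frame of stage between -0.006 and 0.004 m and y of carrier in the frame of stage between -0.007 and 0.007 m and z of carrier in the frame of stage between -0.003 and 0.004 m and angle between the x axis of carrier and the x axis of stage, either way round below 0.15 rad and x of post in the frame of stage below 0 m and value of joint lever below 0.04 rad and linear speed of carrier below 0.02 m/s); the robot touches nothing.
It fails at once if the jar, screwdriver or lens cap is moved more than 25 mm (distance of any of paste_jar, driver, lens_cap from where it was at the start of the episode above 0.025 m).
It fails at once if the stage is lifted by hand (fingers press on the stage with more than 10 N) (contact force between the fingers and stage above 10 N).
It fails at once if the stage is raised without the lever being worked (raised while the carrier is held) (value of joint ratchet above 0.005 m and contact force between the fingers and carrier above 2 N).
It also fails if it takes over 72 s, if anything falls off the work surface, if the arm or the gripper's body presses on something with over 40 N, if the wrist force passes 120 N, or if a joint passes its speed limit or range.

## Working session

There is one attempt and no reset: what is moved stays moved. The work goes in short steps, Python scripts to look and compute and a tool call to move; the robot and the scene stay as the last step left them, time stands still between calls to the robot, and variables do not carry over. Pictures are saved under pics/ and viewed, at most 10 in all, crops included, and the job is handed in when it is done.

Besides the shell and the picture viewer there is one more tool, called in YAML: its name, and indented under it one key for each argument. step_arm: Moves the arm, as the interface text tells. Its arguments: {"type":"object","properties":{"motion":{"type":"array","items":{"type":"object","properties":{"dr":{"type":"array","items":{"type":"number"}},"slide":{"type":"array","items":{"type":"number"}},"jaw":{"type":"number"}}}}},"required":["motion"]}

```bash
mkdir -p pics
python3 - <<'E'
from bench import arm, optics
import cv2,numpy as np
np.set_printoptions(precision=3,suppress=True)
s=arm.read_state();print(s)
for n in("scene","top","wrist"):
    cv2.imwrite(f"pics/{n}0.png",optics.get_image(n));print(n,optics.camera_info(n))
E
```

```text
{'clock': 0.0, 'joints': array([ 1.47 ,  0.386,  0.007, -0.001, -1.194, -0.259]), 'joint_vel': array([ 0.002,  0.001, -0.   ,  0.001, -0.001,  0.001]), 'joint_efforts': array([ -0.001, -39.229,  18.84 ,   4.186,  -0.005,  -0.   ]), 'position': array([219.818, 584.434, 230.219]), 'ee_rot': array([ 0.984, -0.179, -0.   ,  0.001]), 'contact_force': array([-0.036, -1.008,  0.306]), 'wrist_torque': array([-0.025, -0.008, -0.048]), 'grasp_force': 0.0, 'gripper_width': 85.38443928732939}
scene {'camera_matrix': array([[479.17 ,   0.   , 316.524],
       [  0.   , 479.17 , 239.958],
       [  0.   ,   0.   ,   1.   ]]), 'k1': -0.019288852130116774, 'view': array([[   -0.217,     0.976,    -0.018,   194.73 ],
       [   -0.652,    -0.132,     0.747,   305.416],
       [    0.726,     0.174,     0.665, -1353.746],
       [    0.   ,     0.   ,     0.   ,     1.   ]])}
top {'camera_matrix': array([[441.491,   0.   , 321.168],
       [  0.   , 441.491, 232.545],
       [  0.   ,   0.   ,   1.   ]]), 'k1': 0.010624431490495764, 'view': array([[  -0.006,   -1.   ,   -0.022,  -43.748],
       [   0.981,   -0.01 ,    0.194, -585.19 ],
       [  -0.195,   -0.021,    0.981, -958.752],
       [   0.   ,    0.   ,    0.   ,    1.   ]])}
wrist {'camera_matrix': array([[357.892,   0.   , 317.898],
       [  0.   , 357.892, 239.628],
       [  0.   ,   0.   ,   1.   ]]), 'k1': -0.0599038563269741, 'T_tool_cam': array([[   0.002,    0.964,    0.265,   67.034],
       [   1.   ,   -0.002,   -0.001,    0.159],
       [  -0.001,    0.265,   -0.964, -140.698],
       [   0.   ,    0.   ,    0.   ,    1.   ]])}
```

View pics/scene0.png

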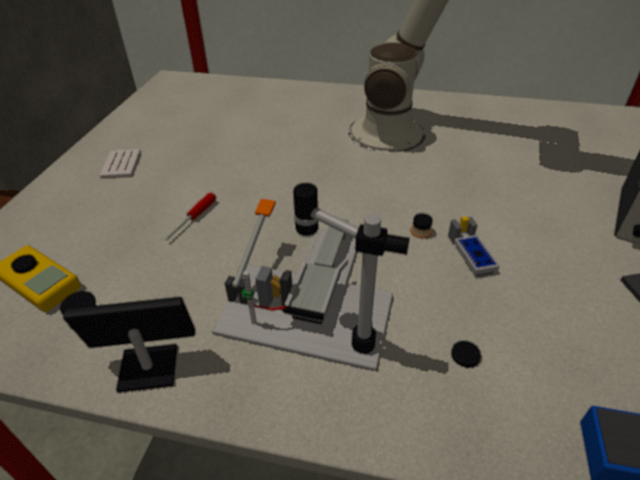

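View pics/top0.png

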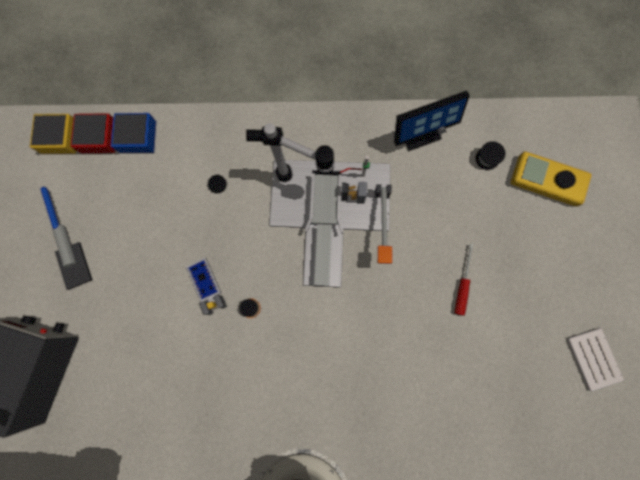

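The scene picture shows the lift in the middle (tongue towards the robot) and the carrier in its dock right of it at about (475,252). In the top view the carrier is at about (206,280) with its post at (210,306), the tongue end at (322,285) and the lever pad at (385,255). I'll enlarge the middle of the top view for accurate pixels.

```bash
cat > h.py <<'E'
from bench import arm, optics
import cv2,numpy as np
from scipy.spatial.transform import Rotation as R
np.set_printoptions(precision=2,suppress=True)
def cam(n,st=None):
    c=optics.camera_info(n)
    if n=="wrist":
        T=np.eye(4);T[:3,:3]=R.from_quat(st["ee_rot"]).as_matrix();T[:3,3]=st["position"]
        return c["camera_matrix"],c["k1"],np.linalg.inv(T@c["T_tool_cam"])
    return c["camera_matrix"],c["k1"],np.array(c["view"])
def unproj(n,px,z,st=None):
    K,k1,V=cam(n,st); u=cv2.undistortPoints(np.array([[px]],float),K,np.array([k1,0,0,0,0.]))[0,0]
    d=V[:3,:3].T@np.array([u[0],-u[1],-1]); o=-V[:3,:3].T@V[:3,3]
    return o+d*(z-o[2])/d[2]
def proj(n,P,st=None):
    K,k1,V=cam(n,st); P=np.atleast_2d(np.array(P,float)); c=P@V[:3,:3].T+V[:3,3]
    return cv2.projectPoints(c*[1,-1,-1],np.zeros(3),np.zeros(3),K,np.array([k1,0,0,0,0.]))[0][:,0]
E
python3 - <<'E'
import cv2
a=cv2.imread("pics/top0.png")[135:325,175:405]
cv2.imwrite("pics/topc.png",cv2.resize(a,None,fx=3.15,fy=3.15,interpolation=cv2.INTER_CUBIC)[:598])
E
```

```text
(no output)
```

View pics/topc.png

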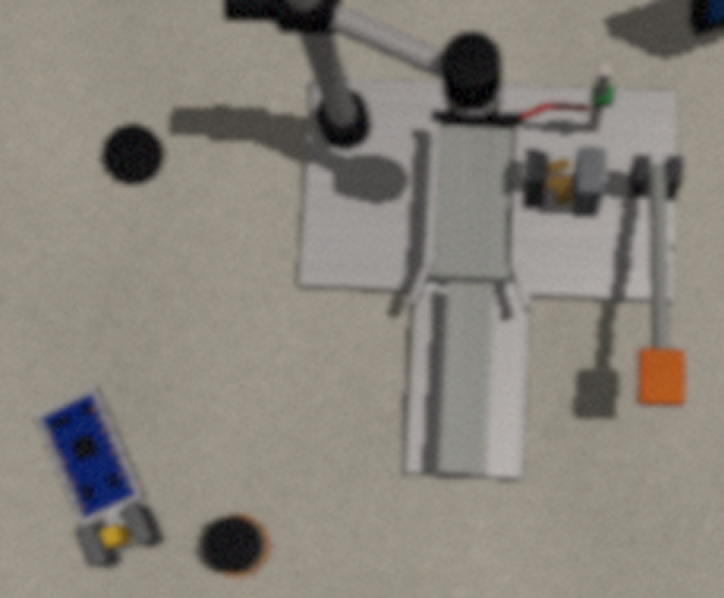

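The enlarged crop shows the blue board with corners (41,420), (96,395), (133,497), (87,515) and the post top at (113,536). The tongue end is at (438..490,475), the stage's near edge at (430..512,279) and the pad centre at (661,377).

Run:
```python
from h import *
f=lambda p,z: unproj("top",((p[0]+.5)/3.15+174.5,(p[1]+.5)/3.15+134.5),z)
b=np.array([f(p,23) for p in((41,420),(96,395),(133,497),(87,515))]);print(b,b.mean(0))
post=f((113,536),56);print("post",post)
t0=f((464,474.5),50);e=[f((430,277),49),f((512,280),49)];far=[f((440,118),49),f((518,122),49)]
print("tongue",t0,"stage",e,far)
pad=f((661,377),107);print("pad",pad)
for nm,p,z in(("jar",(232,546),36),("cap",(132,155),12),("marker",(603,95),90),("column base",(343,125),10)):print(nm,f(p,z))
l0=t0; m=(e[0]+e[1])/2
print("yaw tongue",np.degrees(np.arctan2(*(m-l0)[[1,0]])), "len",np.linalg.norm(m-l0))
# pose fit of lift: (-200,0)->t0 ; (-59,0)->m ; pad (-132,-135)
A=np.array([[-200,0],[-59,0],[-132,-135],[-59,35],[-59,-35]]);B=np.array([t0,m,pad,e[0],e[1]])[:,:2]
a=A-A.mean(0);c=B-B.mean(0);th=np.arctan2((a[:,0]*c[:,1]-a[:,1]*c[:,0]).sum(),(a*c).sum())
Rm=np.array([[np.cos(th),-np.sin(th)],[np.sin(th),np.cos(th)]]);T=B.mean(0)-Rm@A.mean(0)
print("lift",T,np.degrees(th));print("res",B-(A@Rm.T+T));print("tongue_mid",Rm@[-130,0]+T)
d=b.mean(0)-post;print("carrier yaw",np.degrees(np.arctan2(d[1],d[0])))
print("tool yaw now", R.from_quat(arm.read_state()["ee_rot"]).as_matrix())
```

```text
[[509.61 267.38  23.  ]
 [528.07 226.93  23.  ]
 [451.92 195.95  23.  ]
 [439.01 229.47  23.  ]] [482.15 229.93  23.  ]
post [422.42 200.59  56.  ]
tongue [464.52 -49.28  50.  ] stage [array([610.28, -24.97,  49.  ]), array([607.37, -85.57,  49.  ])] [array([733.42, -32.69,  49.  ]), array([729.47, -91.63,  49.  ])]
pad [ 525.61 -185.7   107.  ]
jar [415.37 119.19  36.  ]
cap [718.92 210.38  12.  ]
marker [ 735.19 -152.69   90.  ]
column base [742.11  45.1   10.  ]
yaw tongue -2.3758027760946168 len 144.43115463156965
lift [666.46 -58.86] -3.1880814358078853
res [[-2.25 -1.54]
 [ 1.27  0.31]
 [-1.55  0.61]
 [ 0.78 -4.33]
 [ 1.76  4.96]]
tongue_mid [536.67 -51.63]
carrier yaw 26.15606125159127
tool yaw now [[ 0.94 -0.35 -0.  ]
 [-0.35 -0.94 -0.  ]
 [ 0.    0.   -1.  ]]
```

step_arm:
  motion:
    - {"dr": [0,0,-0.8],"slide": [46,30,5],"jaw": 85}
    - {"dr": [0,0,-1.7],"slide": [95,62,10],"jaw": 85}
    - {"dr": [0,0,-2.6],"slide": [145,95,15],"jaw": 85}
    - {"dr": [0,0,-3.5],"slide": [195,128,20],"jaw": 85}
    - {"dr": [0,0,-4.4],"slide": [245,162,28],"jaw": 85}
    - {"dr": [0,0,-5.2],"slide": [295,195,35],"jaw": 85}
    - {"dr": [0,0,-5.84],"slide": [340,225,40],"jaw": 85}
    - {"dr": [0,0,-5.84],"slide": [367,242,40],"jaw": 85}

```text
clock: 1.15
position: [478.9, 226.8, 190.6]
ee_rot: [0.974, 0.225, -0.001, 0.0]
contact_force: [-0.2, 0.1, -0.5]
gripper_width: 85.4
grasp_force: 0.0
```

Run:
```python
from h import *
import json
s=arm.read_state();print(s["clock"],s["position"],s["ee_rot"],s["contact_force"])
im=optics.get_image("wrist");cv2.imwrite("pics/w1.png",im)
json.dump({k:list(s[k]) for k in("position","ee_rot")},open("w1.json","w"))
```

```text
1.15 [478.89 226.78 190.6 ] [ 0.97  0.22 -0.    0.  ] [-0.21  0.14 -0.49]
```

View pics/w1.png

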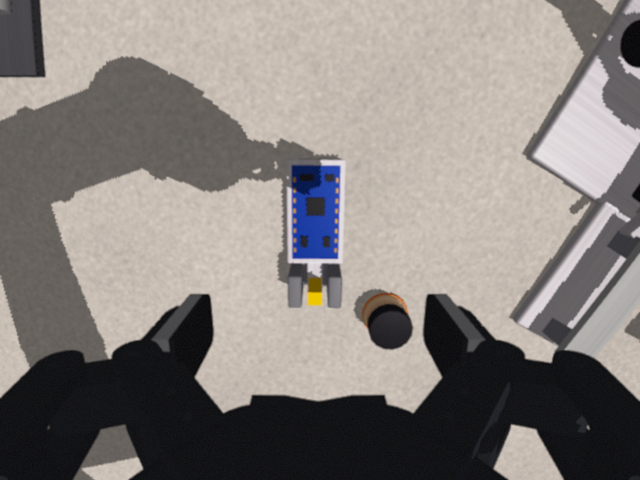

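The wrist picture shows the plate outline at (291,160), (345,160), (342,263), (288,263), the post top at about (315,298), and the jar at (390,325), clear of the fingers.

Run:
```python
from h import *
import json
s=json.load(open("w1.json"))
p=np.array([unproj("wrist",q,22,s) for q in((291,160),(345,160),(342,263),(288,263))]);print(p,p.mean(0))
po=unproj("wrist",(315,298),56,s);print(po)
d=(p[0]+p[1]-p[2]-p[3])/2;y=np.arctan2(d[1],d[0]);print("len",np.linalg.norm(d),np.degrees(y), "w",np.linalg.norm(p[0]-p[1]))
c=p.mean(0);d2=c-po;print("yaw2",np.degrees(np.arctan2(d2[1],d2[0])),np.hypot(*d2[:2]))
u=np.array([np.cos(y),np.sin(y)]);g=c[:2]-4.5*u;print("grasp",g)
M=R.from_quat(s["ee_rot"]).as_matrix();print("slide",M.T@np.array([*(g-np.array(s["position"])[:2]),0]),"tool yaw",np.degrees(np.arctan2(M[1,0],M[0,0])))
```

```text
[[515.4  269.56  22.  ]
 [535.54 228.5   22.  ]
 [452.43 188.8   22.  ]
 [430.7  233.07  22.  ]] [483.52 229.98  22.  ]
[424.49 202.29  56.  ]
len 92.1484125221 24.421284584716183 w 45.738446602371866
yaw2 25.136973073874287 65.20188323772317
grasp [479.42 228.12]
slide [ 1.06 -0.97 -0.  ] tool yaw 26.00519082078773
```

step_arm:
  motion:
    - {"dr": [0,0,0.12],"slide": [1,-1,30],"jaw": 85}
    - {"dr": [0,0,0.12],"slide": [1,-1,70],"jaw": 85}
    - {"dr": [0,0,0.12],"slide": [1,-1,110],"jaw": 80}
    - {"dr": [0,0,0.12],"slide": [1,-1,145],"jaw": 75}
    - {"dr": [0,0,0.12],"slide": [1,-1,168],"jaw": 70}
    - {"dr": [0,0,0.12],"slide": [1,-1,180],"jaw": 70}
    - {"dr": [0,0,0.12],"slide": [1,-1,185],"jaw": 70}
    - {"dr": [0,0,0.12],"slide": [1,-1,185],"jaw": 65}

```text
clock: 2.2
position: [479.1, 230.9, 6.7]
ee_rot: [0.976, 0.218, 0.0, -0.0]
contact_force: [0.1, 0.2, -0.0]
gripper_width: 65.0
grasp_force: 0.0
```

step_arm:
  motion:
    - {"dr": [0,0,0],"slide": [0,0,0],"jaw": 55}
    - {"dr": [0,0,0],"slide": [0,0,0],"jaw": 40}
    - {"dr": [0,0,0],"slide": [0,0,0],"jaw": 40}
    - {"dr": [0,0,0],"slide": [0,0,0],"jaw": 40}
    - {"dr": [0,0,0],"slide": [0,0,-3],"jaw": 40}
    - {"dr": [0,0,0],"slide": [0,0,-8],"jaw": 40}
    - {"dr": [0,0,0],"slide": [0,0,-14],"jaw": 40}
    - {"dr": [0,0,0],"slide": [0,0,-20],"jaw": 40}

```text
clock: 3.2
position: [478.7, 230.6, 26.7]
ee_rot: [0.976, 0.218, -0.0, 0.0]
contact_force: [0.1, 0.4, -0.5]
gripper_width: 48.5
grasp_force: 62.5
```

step_arm:
  motion:
    - {"dr": [0,0,0],"slide": [0,0,-30],"jaw": 40}
    - {"dr": [0,0,0],"slide": [0,0,-75],"jaw": 40}
    - {"dr": [0,0,0.3],"slide": [-6,28,-105],"jaw": 40}
    - {"dr": [0,0,1.0],"slide": [-15,75,-110],"jaw": 40}
    - {"dr": [0,0,1.8],"slide": [-27,130,-110],"jaw": 40}
    - {"dr": [0,0,2.6],"slide": [-39,185,-110],"jaw": 40}
    - {"dr": [0,0,3.2],"slide": [-49,235,-110],"jaw": 40}
    - {"dr": [0,0,3.5],"slide": [-56,266,-110],"jaw": 40}

```text
clock: 4.2
position: [541.1, -36.2, 136.5]
ee_rot: [1.0, -0.027, -0.0, -0.0]
contact_force: [0.5, -0.9, -1.9]
gripper_width: 48.5
grasp_force: 62.5
```

step_arm:
  motion:
    - {"dr": [0,0,0],"slide": [0,10,0],"jaw": 40}
    - {"dr": [0,0,0],"slide": [0,18,0],"jaw": 40}
    - {"dr": [0,0,0],"slide": [0,18,0],"jaw": 40}
    - {"dr": [0,0,0],"slide": [0,18,0],"jaw": 40}
    - {"dr": [0,0,0],"slide": [0,18,0],"jaw": 40}
    - {"dr": [0,0,0],"slide": [0,18,0],"jaw": 40}
    - {"dr": [0,0,0],"slide": [0,18,0],"jaw": 40}
    - {"dr": [0,0,0],"slide": [0,18,0],"jaw": 40}

```text
clock: 5.2
position: [540.2, -51.9, 136.3]
ee_rot: [1.0, -0.025, -0.0, -0.0]
contact_force: [-0.3, 0.6, -1.6]
gripper_width: 48.5
grasp_force: 62.5
```

Run:
```python
from h import *
import json
s=arm.read_state();print(s["clock"],s["position"],s["ee_rot"],s["contact_force"])
im=optics.get_image("wrist");cv2.imwrite("pics/w2.png",im)
json.dump({k:list(s[k]) for k in("position","ee_rot")},open("w2.json","w"))
```

```text
5.2 [540.22 -51.93 136.31] [ 1.   -0.02 -0.   -0.  ] [-0.31  0.62 -1.63]
```

View pics/w2.png

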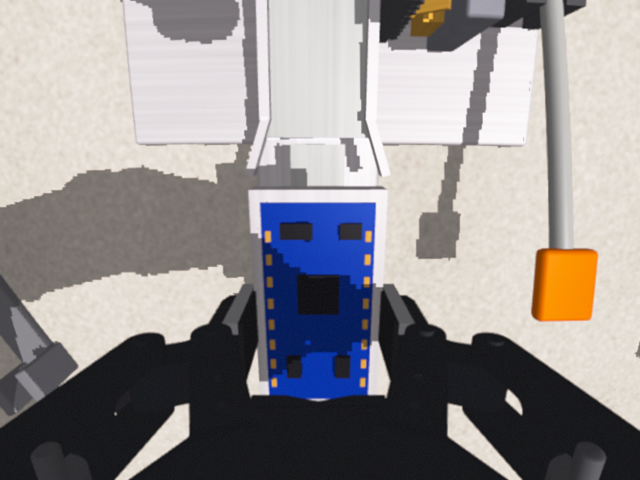

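The wrist picture shows the carrier held straight with its front edge at (249..386,189), the stage's flared rails at (249,172) and (387,173) reaching (258,0) and (380,0), and the pad's top at about (565,284).

Run:
```python
from h import *
import json
s=json.load(open("w2.json"))
f=lambda q,z:unproj("wrist",q,z,s)
fl=[f((249,172),58),f((387,173),58)];ra=[f((258,0),58),f((380,0),58)];ed=[f((267,137),49),f((367,138),49)]
print("flare",fl,np.mean(fl,0));print("rails",ra,np.mean(ra,0));print("stage edge",np.mean(ed,0))
d=np.mean(ra,0)-np.mean(fl,0);print("yaw",np.degrees(np.arctan2(d[1],d[0])))
print("pad",f((566,284),107))
print("carrier front",f((249,189),152),f((386,190),152))
y=R.from_quat(s["ee_rot"]).as_matrix();print("toolyaw",np.degrees(np.arctan2(y[1,0],y[0,0])))
```

```text
flare [array([591.47, -13.06,  58.  ]), array([586.88, -96.56,  58.  ])] [589.17 -54.81  58.  ]
rails [array([685.17, -26.33,  58.  ]), array([681.98, -93.38,  58.  ])] [683.57 -59.85  58.  ]
stage edge [609.78 -55.17  49.  ]
yaw -3.0589397673022223
pad [ 530.   -182.86  107.  ]
carrier front [592.3  -30.76 152.  ] [589.66 -78.63 152.  ]
toolyaw -2.8530224926992505
```

step_arm:
  motion:
    - {"dr": [0,0,0],"slide": [3,0,20],"jaw": 40}
    - {"dr": [0,0,0],"slide": [3,0,45],"jaw": 40}
    - {"dr": [0,0,0],"slide": [3,0,65],"jaw": 40}
    - {"dr": [0,0,0],"slide": [3,0,78],"jaw": 40}
    - {"dr": [0,0,0],"slide": [3,0,85],"jaw": 40}
    - {"dr": [0,0,0],"slide": [3,0,88],"jaw": 40}
    - {"dr": [0,0,0],"slide": [3,0,88],"jaw": 40}
    - {"dr": [0,0,0],"slide": [3,0,88],"jaw": 40}

```text
clock: 6.25
position: [543.6, -52.1, 48.9]
ee_rot: [1.0, -0.025, 0.001, -0.0]
contact_force: [-0.0, -0.8, -0.7]
gripper_width: 48.3
grasp_force: 62.5
```

Run:
```python
from h import *
s=arm.read_state();print(s["clock"],s["position"],s["contact_force"],s["wrist_torque"])
```

```text
6.25 [543.65 -52.06  48.9 ] [-0.   -0.85 -0.73] [-0.02 -0.08  0.01]
```

step_arm:
  motion:
    - {"dr": [0,0,0],"slide": [0,0,0.5],"jaw": 40}
    - {"dr": [0,0,0],"slide": [0,0,1],"jaw": 40}
    - {"dr": [0,0,0],"slide": [0,0,1.5],"jaw": 40}
    - {"dr": [0,0,0],"slide": [0,0,2],"jaw": 40}
    - {"dr": [0,0,0],"slide": [0,0,2],"jaw": 40}
    - {"dr": [0,0,0],"slide": [0,0,2],"jaw": 40}
    - {"dr": [0,0,0],"slide": [0,0,2],"jaw": 40}
    - {"dr": [0,0,0],"slide": [0,0,2],"jaw": 40}

```text
clock: 7.25
position: [543.4, -52.1, 47.6]
ee_rot: [1.0, -0.025, 0.0, 0.0]
contact_force: [-3.0, 0.7, 6.8]
gripper_width: 48.3
grasp_force: 63.6
```

step_arm:
  motion:
    - {"dr": [0,0,0],"slide": [0,0,0],"jaw": 55}
    - {"dr": [0,0,0],"slide": [0,0,0],"jaw": 65}
    - {"dr": [0,0,0],"slide": [0,0,0],"jaw": 75}
    - {"dr": [0,0,0],"slide": [0,0,0],"jaw": 75}
    - {"dr": [0,0,0],"slide": [0,0,0],"jaw": 75}
    - {"dr": [0,0,0],"slide": [0,0,-8],"jaw": 75}
    - {"dr": [0,0,0],"slide": [0,0,-25],"jaw": 75}
    - {"dr": [0,0,0],"slide": [0,0,-60],"jaw": 75}

```text
clock: 8.25
position: [542.2, -52.3, 106.2]
ee_rot: [1.0, -0.025, -0.002, 0.0]
contact_force: [0.6, -0.6, -0.2]
gripper_width: 74.9
grasp_force: 0.0
```

step_arm:
  motion:
    - {"dr": [0,0,0],"slide": [-5,0,-30],"jaw": 70}
    - {"dr": [0,0.8,0],"slide": [-20,0,-45],"jaw": 65}
    - {"dr": [0,1.6,0],"slide": [-40,0,-45],"jaw": 60}
    - {"dr": [0,2.4,0],"slide": [-55,0,-45],"jaw": 55}
    - {"dr": [0,3.1,0],"slide": [-55,0,-45],"jaw": 50}
    - {"dr": [0,3.1,0],"slide": [-55,0,-45],"jaw": 50}
    - {"dr": [0,3.1,0],"slide": [-55,0,-45],"jaw": 50}
    - {"dr": [0,3.1,0],"slide": [-55,0,-45],"jaw": 50}

```text
clock: 9.25
position: [489.3, -49.4, 152.3]
ee_rot: [0.976, -0.025, 0.215, 0.005]
contact_force: [0.4, -0.1, 0.4]
gripper_width: 50.0
grasp_force: 0.0
```

Run:
```python
from h import *
import json
s=arm.read_state();print(s["clock"],s["position"],s["ee_rot"],s["contact_force"],s["joints"])
im=optics.get_image("wrist");cv2.imwrite("pics/w3.png",im)
json.dump({k:list(s[k]) for k in("position","ee_rot")},open("w3.json","w"))
```

```text
9.25 [489.3  -49.38 152.26] [ 0.98 -0.02  0.22  0.01] [ 0.44 -0.06  0.36] [ 0.23  0.06 -0.94  0.67 -0.19  0.65]
```

View pics/w3.png

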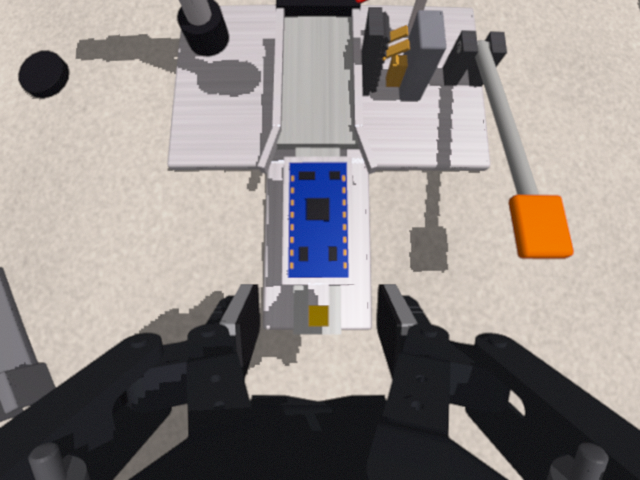

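The wrist picture shows the carrier lying straight on the tongue, with its board at (288..350,161..280) and the post top at about (318,316). The fingers are clear of it. Joint 5 is close to its limit with this tilt, and the camera would meet the tube above the stage. I'll take the tilt out and turn the gripper half round, so the camera is on the outer side.

Run:
```python
from h import *
import json
s=json.load(open("w3.json"))
f=lambda q,z:unproj("wrist",q,z,s)
print("post",f((318,316),96)); p=np.array([f(q,64) for q in((289,163),(349,163),(348,277),(288,277))]);print("board",p,p.mean(0))
print("stop/stage front",f((282,5),49),f((352,5),49),"edge",f((274,150),50),f((357,150),50)); print("pad",f((541,227),107))
```

```text
post [480.7  -49.35  96.  ]
board [[587.76 -33.66  64.  ]
 [585.68 -76.72  64.  ]
 [504.29 -70.89  64.  ]
 [506.25 -30.18  64.  ]] [545.99 -52.86  64.  ]
stop/stage front [737.08 -31.09  49.  ] [734.18 -90.54  49.  ] edge [604.5  -21.59  50.  ] [601.41 -85.08  50.  ]
pad [ 524.94 -182.39  107.  ]
```

step_arm:
  motion:
    - {"dr": [0,-0.8,0],"slide": [0,0,0],"jaw": 50}
    - {"dr": [0,-1.6,0],"slide": [0,0,0],"jaw": 50}
    - {"dr": [0,-2.4,0],"slide": [0,0,0],"jaw": 50}
    - {"dr": [0,-3.1,0],"slide": [0,0,0],"jaw": 50}
    - {"dr": [0,-3.1,0],"slide": [0,0,0],"jaw": 50}
    - {"dr": [0,-3.1,0],"slide": [0,0,0],"jaw": 50}
    - {"dr": [0,-3.1,0],"slide": [0,0,0],"jaw": 50}
    - {"dr": [0,-3.1,0],"slide": [0,0,0],"jaw": 50}

```text
clock: 10.3
position: [487.7, -49.4, 151.5]
ee_rot: [1.0, -0.025, 0.0, -0.0]
contact_force: [-0.4, -0.5, -0.1]
gripper_width: 50.3
grasp_force: 0.0
```

Run:
```python
from h import *
s=arm.read_state();print(s["clock"],s["position"],s["ee_rot"],s["joints"])
```

```text
10.3 [487.69 -49.37 151.5 ] [ 1.   -0.02  0.   -0.  ] [ 0.23  0.24 -0.43  0.   -0.9   1.29]
```

step_arm:
  motion:
    - {"dr": [0,0,1.3],"slide": [0,0,0],"jaw": 50}
    - {"dr": [0,0,2.6],"slide": [0,0,0],"jaw": 50}
    - {"dr": [0,0,3.9],"slide": [0,0,0],"jaw": 50}
    - {"dr": [0,0,5.2],"slide": [0,0,0],"jaw": 50}
    - {"dr": [0,0,6.5],"slide": [0,0,0],"jaw": 50}
    - {"dr": [0,0,7.8],"slide": [0,0,0],"jaw": 50}
    - {"dr": [0,0,9.1],"slide": [0,0,0],"jaw": 50}
    - {"dr": [0,0,10.4],"slide": [0,0,0],"jaw": 50}

```text
clock: 11.3
position: [488.0, -49.4, 151.5]
ee_rot: [0.729, -0.684, 0.0, -0.0]
contact_force: [0.8, 0.9, -0.7]
gripper_width: 50.0
grasp_force: 0.0
```

step_arm:
  motion:
    - {"dr": [0,0,1.3],"slide": [0,0,0],"jaw": 50}
    - {"dr": [0,0,2.6],"slide": [0,0,0],"jaw": 50}
    - {"dr": [0,0,3.9],"slide": [0,0,0],"jaw": 50}
    - {"dr": [0,0,5.2],"slide": [0,0,0],"jaw": 50}
    - {"dr": [0,0,6.5],"slide": [0,0,0],"jaw": 50}
    - {"dr": [0,0,7.8],"slide": [0,0,0],"jaw": 50}
    - {"dr": [0,0,9.1],"slide": [0,0,0],"jaw": 50}
    - {"dr": [0,0,10.4],"slide": [0,0,0],"jaw": 50}

```text
clock: 12.3
position: [488.0, -49.4, 151.5]
ee_rot: [-0.091, 0.996, 0.0, 0.0]
contact_force: [-0.1, 0.1, -0.2]
gripper_width: 50.1
grasp_force: 0.0
```

step_arm:
  motion:
    - {"dr": [0,0,0.9],"slide": [0,0,0],"jaw": 45}
    - {"dr": [0,0,1.7],"slide": [0,0,0],"jaw": 40}
    - {"dr": [0,0,1.7],"slide": [0,0,0],"jaw": 40}
    - {"dr": [0,0,1.7],"slide": [0,0,0],"jaw": 40}
    - {"dr": [0,0,1.7],"slide": [0,0,0],"jaw": 40}
    - {"dr": [0,0,1.7],"slide": [0,0,0],"jaw": 40}
    - {"dr": [0,0,1.7],"slide": [0,0,0],"jaw": 40}
    - {"dr": [0,0,1.7],"slide": [0,0,0],"jaw": 40}

```text
clock: 13.3
position: [488.3, -49.4, 151.3]
ee_rot: [0.025, 1.0, -0.0, -0.0]
contact_force: [-0.1, -0.2, 0.5]
gripper_width: 40.1
grasp_force: 0.0
```

step_arm:
  motion:
    - {"dr": [0,-0.4,0],"slide": [4,0,10],"jaw": 40}
    - {"dr": [0,-0.8,0],"slide": [4,0,30],"jaw": 40}
    - {"dr": [0,-1.25,0],"slide": [4,0,52],"jaw": 40}
    - {"dr": [0,-1.25,0],"slide": [4,0,68],"jaw": 40}
    - {"dr": [0,-1.25,0],"slide": [4,0,77],"jaw": 40}
    - {"dr": [0,-1.25,0],"slide": [4,0,81],"jaw": 40}
    - {"dr": [0,-1.25,0],"slide": [4,0,81],"jaw": 40}
    - {"dr": [0,-1.25,0],"slide": [4,0,81],"jaw": 40}

```text
clock: 14.3
position: [484.9, -49.1, 70.8]
ee_rot: [0.025, 0.996, -0.002, 0.088]
contact_force: [0.2, -0.5, 0.2]
gripper_width: 40.2
grasp_force: 0.0
```

step_arm:
  motion:
    - {"dr": [0,0,0],"slide": [0,0,0],"jaw": 30}
    - {"dr": [0,0,0],"slide": [0,0,0],"jaw": 20}
    - {"dr": [0,0,0],"slide": [0,0,0],"jaw": 14}
    - {"dr": [0,0,0],"slide": [0,0,0],"jaw": 6}
    - {"dr": [0,0,0],"slide": [0,0,0],"jaw": 6}
    - {"dr": [0,0,0],"slide": [0,0,0],"jaw": 6}
    - {"dr": [0,0,0],"slide": [0,0,0],"jaw": 6}
    - {"dr": [0,0,0],"slide": [0,0,0],"jaw": 6}

```text
clock: 15.3
position: [484.3, -49.2, 70.6]
ee_rot: [0.025, 0.996, -0.002, 0.087]
contact_force: [-2.5, 0.4, 5.5]
gripper_width: 10.6
grasp_force: 58.9
```

Run:
```python
from h import *
s=arm.read_state();print(s["clock"],s["position"],s["ee_rot"],s["contact_force"],s["wrist_torque"],s["joints"])
M=R.from_quat(s["ee_rot"]).as_matrix();print(M)
u=np.array([np.cos(np.radians(3.05)),-np.sin(np.radians(3.05)),0]);print("x in tool",M.T@u,"z",M.T@[0,0,1])
```

```text
15.3 [484.3  -49.23  70.56] [ 0.02  1.   -0.    0.09] [-2.53  0.41  5.51] [0.1  0.67 0.01] [ 0.27  0.28 -0.71  0.13 -0.42 -2.  ]
[[-0.98  0.05  0.17]
 [ 0.05  1.   -0.01]
 [-0.17 -0.   -0.98]]
x in tool [-0.98 -0.    0.17] z [-0.17 -0.   -0.98]
```

step_arm:
  motion:
    - {"dr": [0,0,0],"slide": [-4,0,0.2],"jaw": 6}
    - {"dr": [0,0,0],"slide": [-16,0,2.3],"jaw": 6}
    - {"dr": [0,0,0],"slide": [-34,0,5.5],"jaw": 6}
    - {"dr": [0,0,0],"slide": [-54,0,9],"jaw": 6}
    - {"dr": [0,0,0],"slide": [-74,0,12.6],"jaw": 6}
    - {"dr": [0,0,0],"slide": [-92,0,15.8],"jaw": 6}
    - {"dr": [0,0,0],"slide": [-106,0,18.2],"jaw": 6}
    - {"dr": [0,0,0],"slide": [-114,0,19.6],"jaw": 6}

```text
clock: 16.3
position: [600.0, -55.2, 70.6]
ee_rot: [0.025, 0.996, -0.002, 0.086]
contact_force: [-4.6, -0.1, 6.2]
gripper_width: 11.0
grasp_force: 59.3
```

Run:
```python
from h import *
s=arm.read_state();print(s["clock"],s["position"],s["ee_rot"],s["contact_force"],s["wrist_torque"],s["joints"])
cv2.imwrite("pics/t4.png",cv2.resize(optics.get_image("top")[135:325,275:415],None,fx=3.1,fy=3.1,interpolation=cv2.INTER_CUBIC))
w=optics.get_image("wrist");a=cv2.resize(w,(560,420))
t=cv2.imread("pics/t4.png");c=cv2.resize(optics.get_image("scene")[170:380,200:410],(420,420))
cv2.imwrite("pics/m4.png",cv2.resize(np.hstack([cv2.resize(t,(309,420)),c]),(780,449)))
```

```text
16.3 [600.   -55.23  70.62] [ 0.02  1.   -0.    0.09] [-4.59 -0.15  6.23] [0.12 1.45 0.01] [ 0.2   0.44 -0.41  0.08 -0.55 -1.88]
```

View pics/m4.png

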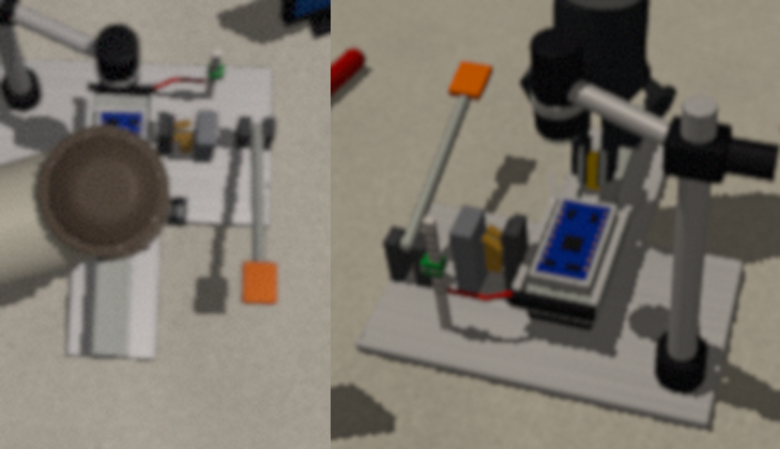

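The picture shows the carrier on the stage between the rails, about 2 cm short of the black stop, with the gripper clear of the tube. I'll keep pushing.

step_arm:
  motion:
    - {"dr": [0,0,0],"slide": [-3,0,0.5],"jaw": 6}
    - {"dr": [0,0,0],"slide": [-7,0,1.2],"jaw": 6}
    - {"dr": [0,0,0],"slide": [-11,0,1.9],"jaw": 6}
    - {"dr": [0,0,0],"slide": [-14,0,2.4],"jaw": 6}
    - {"dr": [0,0,0],"slide": [-16,0,2.8],"jaw": 6}
    - {"dr": [0,0,0],"slide": [-17,0,3],"jaw": 6}
    - {"dr": [0,0,0],"slide": [-18,0,3.1],"jaw": 6}
    - {"dr": [0,0,0],"slide": [-18,0,3.1],"jaw": 6}

```text
clock: 17.45
position: [617.1, -55.9, 70.3]
ee_rot: [0.025, 0.996, -0.002, 0.086]
contact_force: [-2.4, 1.2, -1.4]
gripper_width: 10.5
grasp_force: 58.5
```

step_arm:
  motion:
    - {"dr": [0,0,0],"slide": [-1,0,0.3],"jaw": 6}
    - {"dr": [0,0,0],"slide": [-2,0,0.5],"jaw": 6}
    - {"dr": [0,0,0],"slide": [-3,0,0.7],"jaw": 6}
    - {"dr": [0,0,0],"slide": [-4,0,0.9],"jaw": 6}
    - {"dr": [0,0,0],"slide": [-4,0,0.9],"jaw": 6}
    - {"dr": [0,0,0],"slide": [-4,0,0.9],"jaw": 6}
    - {"dr": [0,0,0],"slide": [-4,0,0.9],"jaw": 6}
    - {"dr": [0,0,0],"slide": [-4,0,0.9],"jaw": 6}

```text
clock: 18.45
position: [616.9, -56.2, 69.6]
ee_rot: [0.026, 0.996, -0.003, 0.082]
contact_force: [-13.3, 3.9, 6.3]
gripper_width: 10.5
grasp_force: 59.8
```

Force has built up against the stop with no further advance, so the carrier is home. I'll let go and withdraw straight back. Meanwhile the marker height comes from the first scene and top pictures.

step_arm:
  motion:
    - {"dr": [0,0,0],"slide": [-4,0,0.9],"jaw": 15}
    - {"dr": [0,0,0],"slide": [-2,0,0.3],"jaw": 30}
    - {"dr": [0,0,0],"slide": [-1,0,0],"jaw": 40}
    - {"dr": [0,0,0],"slide": [-1,0,0],"jaw": 40}
    - {"dr": [0,0,0],"slide": [-1,0,0],"jaw": 40}
    - {"dr": [0,0,0],"slide": [15,0,-3],"jaw": 40}
    - {"dr": [0,0,0],"slide": [40,0,-9],"jaw": 40}
    - {"dr": [0,0,0],"slide": [75,0,-15],"jaw": 40}

```text
clock: 19.45
position: [545.9, -52.1, 72.6]
ee_rot: [0.025, 0.996, -0.002, 0.088]
contact_force: [-0.6, 0.1, -0.5]
gripper_width: 40.1
grasp_force: 0.0
```

Run:
```python
from h import *
from scipy.optimize import least_squares
s=arm.read_state();print(s["clock"],s["position"],s["ee_rot"],s["contact_force"])
for n in("scene","top"):
    im=cv2.imread(f"pics/{n}0.png").astype(int);b,g,r=im[...,0],im[...,1],im[...,2]
    m=((g>r*1.4)&(g>b*1.3)&(g>45)).astype(np.uint8);k,l,st,c=cv2.connectedComponentsWithStats(m)
    print(n,"green",[(st[i],c[i]) for i in range(1,k) if st[i][4]>3])
    m=((r>g*2)&(r>b*2)&(r>70)).astype(np.uint8);k,l,st,c=cv2.connectedComponentsWithStats(m)
    print(n,"red",[(st[i],c[i]) for i in range(1,k) if st[i][4]>3])
a=cv2.imread("pics/scene0.png")[270:330,225:325];t=cv2.imread("pics/top0.png")[150:185,330:380]
cv2.imwrite("pics/mk.png",np.vstack([cv2.resize(a,(640,384),interpolation=cv2.INTER_NEAREST),np.pad(cv2.resize(t,(300,210),interpolation=cv2.INTER_NEAREST),((0,0),(0,340),(0,0)))]))
```

```text
19.45 [545.89 -52.13  72.57] [ 0.02  1.   -0.    0.09] [-0.64  0.09 -0.47]
scene green [(array([241, 288,  13,  11,  71], dtype=int32), array([246.77, 293.69]))]
scene red [(array([188, 193,  27,  23, 205], dtype=int32), array([201.01, 203.67])), (array([256, 200,  19,  15, 205], dtype=int32), array([264.94, 206.96])), (array([268, 306,  17,   4,  41], dtype=int32), array([276.39, 307.66]))]
top green [(array([364, 163,   5,   5,  18], dtype=int32), array([366.22, 165.39]))]
top red [(array([ 71, 114,  41,  36, 348], dtype=int32), array([ 99.67, 136.73])), (array([379, 247,  12,  15,  70], dtype=int32), array([383.66, 252.61])), (array([455, 279,  15,  36, 334], dtype=int32), array([462.17, 296.99])), (array([ 40, 329,   7,   4,  25], dtype=int32), array([ 42.88, 330.56]))]
```

View pics/mk.png

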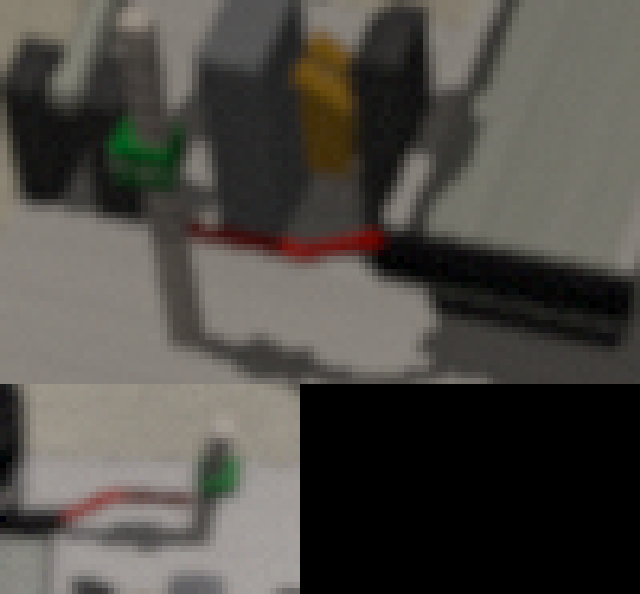

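The enlarged picture shows the pointer tip at scene (254.7,305.6) and top (362.5,168.7), and the green marker at scene (246.8,293.7) and top (366.2,165.4).

Run:
```python
from h import *
from scipy.optimize import least_squares
tri=lambda a,b:least_squares(lambda P:np.r_[proj("scene",P)[0]-a,proj("top",P)[0]-b],[735,-150,80])
for n,a,b in(("tip",(254.7,305.6),(362.5,168.7)),("mk",(246.8,293.7),(366.2,165.4))):
    q=tri(a,b);print(n,q.x,q.fun)
print("tip@60",unproj("scene",(254.7,305.6),60),unproj("top",(362.5,168.7),60))
t=unproj("scene",(254.7,305.6),60)
# expected scene rows of marker centre (8 mm beside tip) for each rest
for h in(0,7,15,23,31,39): print(h,proj("scene",t+[-.4,-9,h])[0],proj("top",t+[-.4,-9,h])[0])
```

```text
tip [ 735.36 -142.99   60.31] [-1.13 -0.09 -1.52  0.45]
mk [ 734.64 -152.41   86.97] [-0.25 -0.02 -0.33  0.1 ]
tip@60 [ 734.92 -141.18   60.  ] [ 736.54 -146.61   60.  ]
0 [249.68 304.59] [364.04 169.5 ]
7 [249.22 301.84] [364.26 168.49]
15 [248.68 298.66] [364.51 167.33]
23 [248.14 295.44] [364.77 166.15]
31 [247.58 292.18] [365.03 164.96]
39 [247.03 288.87] [365.29 163.74]
```

Run:
```python
from h import *
im=optics.get_image("scene");cv2.imwrite("pics/s5.png",im)
i=im.astype(int);b,g,r=i[...,0],i[...,1],i[...,2]
m=((b>g*1.8)&(b>r*2)&(b>60)).astype(np.uint8);m[:, :200]=0;m[400:]=0;m[:,420:]=0
k,l,st,c=cv2.connectedComponentsWithStats(m);j=1+np.argmax(st[1:,4]);p=c[j];print("board px",p,st[j])
w=unproj("scene",p,63);print("board mid",w)
th=np.radians(-3.05);u=np.array([np.cos(th),np.sin(th)]);print("carrier origin",w[:2]-13.5*u)
cv2.imwrite("pics/s5c.png",cv2.resize(im[255:335,270:365],(760,600)[:2] if 0 else (712,600),interpolation=cv2.INTER_CUBIC))
```

```text
board px [310.67 288.6 ] [294 271  33  37 573]
board mid [681.01 -57.05  63.  ]
carrier origin [667.53 -56.33]
```

View pics/s5c.png

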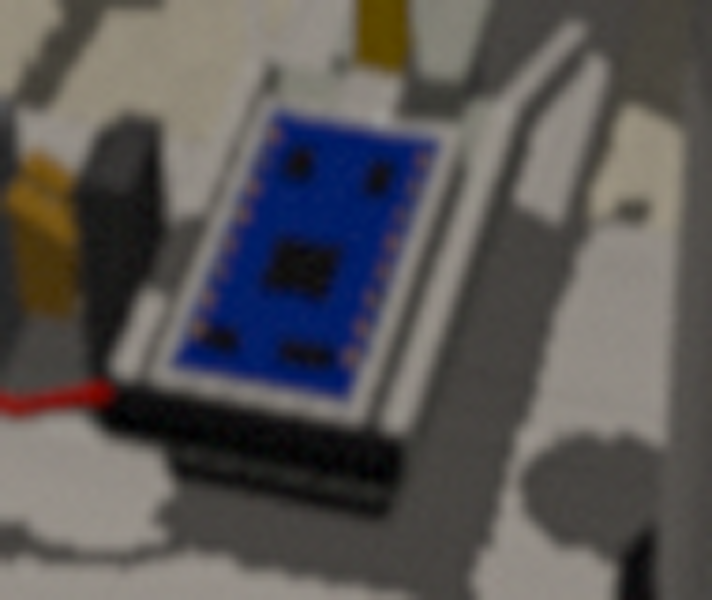

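The picture shows the plate flush against the black stop and centred between the rails, so the carrier is home. Next I go to the lever pad with the fingers shut.

step_arm:
  motion:
    - {"dr": [0,0.4,0],"slide": [0,0,-30],"jaw": 30}
    - {"dr": [0,0.8,0],"slide": [0,-5,-72],"jaw": 10}
    - {"dr": [0,1.25,0],"slide": [-1,-40,-73],"jaw": 0}
    - {"dr": [0,1.25,0],"slide": [-1,-80,-73],"jaw": 0}
    - {"dr": [0,1.25,0],"slide": [-1,-115,-73],"jaw": 0}
    - {"dr": [0,1.25,0],"slide": [-1,-133,-73],"jaw": 0}
    - {"dr": [0,1.25,0],"slide": [-1,-133,-73],"jaw": 0}
    - {"dr": [0,1.25,0],"slide": [-1,-133,-73],"jaw": 0}

```text
clock: 20.5
position: [527.5, -184.0, 144.4]
ee_rot: [0.025, 1.0, 0.0, -0.0]
contact_force: [-0.8, -0.7, 0.7]
gripper_width: -0.4
grasp_force: 0.0
```

step_arm:
  motion:
    - {"dr": [0,0,0],"slide": [0,0,30],"jaw": 0}
    - {"dr": [0,0,0],"slide": [1,0,42],"jaw": 0}
    - {"dr": [0,0,0],"slide": [3,0,54],"jaw": 0}
    - {"dr": [0,0,0],"slide": [5,0,66],"jaw": 0}
    - {"dr": [0,0,0],"slide": [7,0,76],"jaw": 0}
    - {"dr": [0,0,0],"slide": [8,0,84],"jaw": 0}
    - {"dr": [0,0,0],"slide": [8,0,88],"jaw": 0}
    - {"dr": [0,0,0],"slide": [8,0,88],"jaw": 0}

```text
clock: 21.5
position: [519.8, -183.7, 57.8]
ee_rot: [0.024, 1.0, -0.0, 0.0]
contact_force: [-3.4, 3.0, 8.5]
gripper_width: 0.0
grasp_force: 4.5
```

step_arm:
  motion:
    - {"dr": [0,0,0],"slide": [0,0,2],"jaw": 0}
    - {"dr": [0,0,0],"slide": [0,0,3],"jaw": 0}
    - {"dr": [0,0,0],"slide": [0,0,3],"jaw": 0}
    - {"dr": [0,0,0],"slide": [-2,0,-10],"jaw": 0}
    - {"dr": [0,0,0],"slide": [-4,0,-25],"jaw": 0}
    - {"dr": [0,0,0],"slide": [-6,0,-40],"jaw": 0}
    - {"dr": [0,0,0],"slide": [-8,0,-56],"jaw": 0}
    - {"dr": [0,0,0],"slide": [-8,0,-56],"jaw": 0}

```text
clock: 22.5
position: [529.0, -184.7, 114.0]
ee_rot: [0.025, 1.0, -0.0, 0.002]
contact_force: [-0.2, 0.2, -0.5]
gripper_width: -0.0
grasp_force: 0.0
```

```bash
cat >> h.py <<'E'
def marks():
    i=optics.get_image("scene").astype(int)[265:325,225:300];b,g,r=i[...,0],i[...,1],i[...,2]
    o=[]
    for m in((g>r*1.4)&(g>b*1.3)&(g>45),(r>g*2)&(r>b*2)&(r>70)):
        k,l,st,c=cv2.connectedComponentsWithStats(m.astype(np.uint8))
        o+=[(st[q]+[225,265,0,0,0],c[q]+[225,265]) for q in range(1,k) if st[q][4]>8]
    return o
E
python3 - <<'E'
from h import *
s=arm.read_state();print(s["clock"],s["position"],s["contact_force"]);print(marks())
t=np.array([734.92,-141.18,60]);base=np.array([735,-120,60])
for h in(0,7,15,23,31,39):print(h,proj("scene",t+[0,0,h])[0],proj("scene",base+[0,0,h])[0])
E
```

```text
22.5 [ 529.   -184.67  113.98] [-0.22  0.24 -0.48]
[(array([241, 288,  12,  11,  77]), array([246.64, 293.78])), (array([266, 303,  19,   5,  58]), array([274.86, 305.1 ]))]
0 [254.7 305.6] [266.76 307.61]
7 [254.27 302.85] [266.39 304.86]
15 [253.76 299.67] [265.97 301.68]
23 [253.25 296.45] [265.54 298.46]
31 [252.73 293.19] [265.1  295.19]
39 [252.21 289.88] [264.66 291.88]
```

step_arm:
  motion:
    - {"dr": [0,0,0],"slide": [1,0,18],"jaw": 0}
    - {"dr": [0,0,0],"slide": [4,0,34],"jaw": 0}
    - {"dr": [0,0,0],"slide": [7,0,48],"jaw": 0}
    - {"dr": [0,0,0],"slide": [8,0,58],"jaw": 0}
    - {"dr": [0,0,0],"slide": [8,0,59],"jaw": 0}
    - {"dr": [0,0,0],"slide": [8,0,59],"jaw": 0}
    - {"dr": [0,0,0],"slide": [4,0,30],"jaw": 0}
    - {"dr": [0,0,0],"slide": [0,0,0],"jaw": 0}

```text
clock: 23.55
position: [527.2, -184.5, 112.4]
ee_rot: [0.025, 1.0, 0.0, -0.001]
contact_force: [0.7, -0.4, 0.4]
gripper_width: -0.2
grasp_force: 0.0
```

Run:
```python
from h import *
s=arm.read_state();print(s["clock"],s["position"],s["contact_force"]);print(marks())
```

```text
23.55 [ 527.15 -184.47  112.45] [ 0.71 -0.39  0.38]
[(array([241, 288,  13,  11,  78]), array([246.72, 293.74])), (array([264, 300,  20,   5,  71]), array([273.03, 302.03]))]
```

step_arm:
  motion:
    - {"dr": [0,0,0],"slide": [1,0,18],"jaw": 0}
    - {"dr": [0,0,0],"slide": [4,0,34],"jaw": 0}
    - {"dr": [0,0,0],"slide": [7,0,48],"jaw": 0}
    - {"dr": [0,0,0],"slide": [8,0,58],"jaw": 0}
    - {"dr": [0,0,0],"slide": [8,0,59],"jaw": 0}
    - {"dr": [0,0,0],"slide": [8,0,59],"jaw": 0}
    - {"dr": [0,0,0],"slide": [4,0,30],"jaw": 0}
    - {"dr": [0,0,0],"slide": [0,0,0],"jaw": 0}

```text
clock: 24.6
position: [526.6, -184.3, 112.0]
ee_rot: [0.025, 1.0, 0.0, -0.001]
contact_force: [0.6, 0.1, -0.7]
gripper_width: -0.0
grasp_force: 0.0
```

step_arm:
  motion:
    - {"dr": [0,0,0],"slide": [0,0,-10],"jaw": 0}
    - {"dr": [0,0,0],"slide": [5,0,-30],"jaw": 0}
    - {"dr": [0,0,0],"slide": [20,0,-50],"jaw": 0}
    - {"dr": [0,0,0],"slide": [30,0,-60],"jaw": 0}
    - {"dr": [0,0,0],"slide": [30,0,-60],"jaw": 0}
    - {"dr": [0,0,0],"slide": [30,0,-60],"jaw": 0}
    - {"dr": [0,0,0],"slide": [30,0,-60],"jaw": 0}
    - {"dr": [0,0,0],"slide": [30,0,-60],"jaw": 0}

```text
clock: 25.6
position: [497.5, -183.0, 171.9]
ee_rot: [0.025, 1.0, 0.0, -0.001]
contact_force: [1.0, 0.2, 0.0]
gripper_width: 0.1
grasp_force: 0.0
```

Run:
```python
from h import *
s=arm.read_state();print(s["clock"],s["position"],s["contact_force"]);print(marks())
a=optics.get_image("scene")[255:335,225:331];cv2.imwrite("pics/f.png",cv2.resize(a,(795,600),interpolation=cv2.INTER_CUBIC))
```

```text
25.6 [ 497.52 -182.97  171.87] [1.02 0.23 0.03]
[(array([241, 288,  12,  12,  77]), array([246.73, 293.88])), (array([262, 297,  22,   5,  77]), array([271.84, 298.71]))]
```

View pics/f.png

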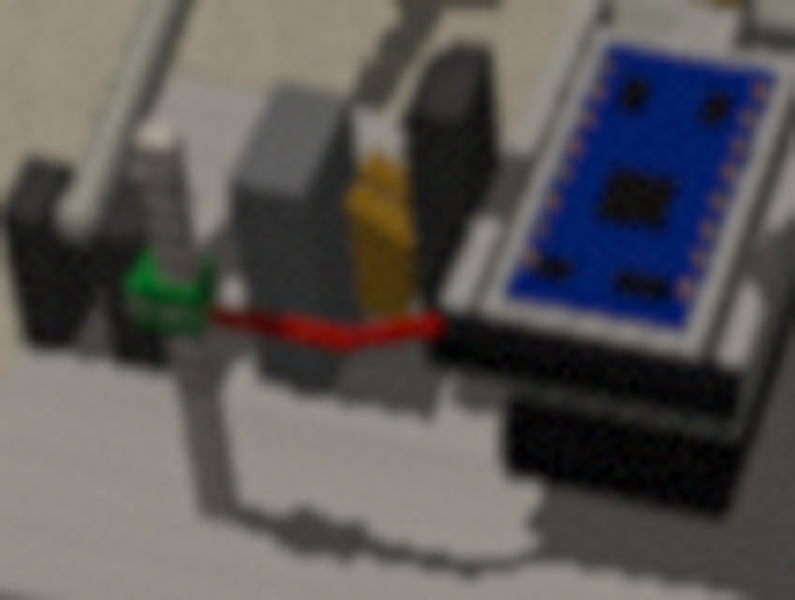

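The picture shows the red pointer tip at (212,315) beside the front face of the green marker (about 290 to 332), level within a few mm. The carrier is still flat against the stop and the lever is back up, so I hand the job in.

```bash
python3 -c "
from bench import arm
print(arm.job_done())"
```

```text
the job is handed in; nothing more can be done
None
```

I handed the job in at about 26 s on the robot's clock. The carrier is home against the stop, the stage is up three teeth with the pointer level with the marker to about 3 mm by the pictures, the lever was released to come back up, and the jar, screwdriver and lens cap were left alone; the hand-in gave no verdict.

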